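Hold a battery cover down for the screws

TASK

A power-tool battery is open in the vise. Pick up its loose cover, set it on the housing with the red latch above the red panel, and press it down against its rubber buffers until the joint is fully closed, so that I can drive the four screws. Hold it there with a steady push of about 15 newtons for a few seconds, never leaning on it hard, and finish while still holding it down; leave the finished battery, the screw tray and the screwdriver alone.

Things in the scene. Friction and masses are not known exactly. Their poses are not given: they have to be found in the camera images.
- cover: The loose battery cover, right way up on the bench, 0.10 to 0.17 kg. Grey flange 76 (x) x 118 (y) x 3 mm, a screw hole in each corner; on it a black tongue 50 (x) x 88 (y) x 20 mm high, centred 4 mm to +y, and at the -y end a red latch block 26 x 12 x 10 mm. Origin: centre of the underside of its locating ribs, on the bench. Flange underside at z = 6 mm, flange top 9, tongue top 29.
- cover_grip (a point): Point inside the tongue 24 mm above the cover's origin, axes as the cover's: take the tongue here, across x (50 mm), with the fingertips just above the flange.
- cover_seat (a point): Centre of the underside of the cover's flange, the face that closes on the housing's rim; axes as the cover's. From it rounded locating ribs reach 6 mm down into the opening, their outer faces 64 mm apart in x and 106 mm in y (2 mm play all round), corners left free.
- cover_latch (a point): Point on the cover 50 mm to its -y side of cover_seat, under the red latch.
- pack: The open grey battery housing, 76 (x) x 118 (y) x 44 mm high, clamped in the vise and immovable; walls 4 mm, opening 68 x 110 mm, green cells and circuit board inside, a screw boss in each corner. Origin: centre of its underside; long axis y; red panel 30 mm wide standing 6 mm out from its -y end wall.
- pack_rim (a point): Centre of the housing's opening at the height of its rim, 44 mm above the housing's origin, 74 mm above the bench. Same axes as the housing. When the cover is home cover_seat lies here.
- pack_latch (a point): Point 50 mm to the -y side of pack_rim, by the red panel; cover_latch comes here.
- buffer (a joint): Downward travel (m) of the two orange buffer strips in the housing. At 0 their tops stand 4 mm above the rim; they spring back with 3 N per mm, so the cover floats 4 mm open until pressed, its ribs 2 mm in the opening, and closes at about 12 N; then it bears hard on the rim.
- vise: Blue machine vise bolted to the bench, which holds the housing by its long sides. Origin on the bench under the housing's centre. Base 190 (x) x 90 x 22 mm; jaws 100 mm wide, tops 58 mm above the bench; spindle and T-bar towards its +x, to 135 mm from the origin, the T-bar 102 mm wide, 36 mm above the bench.
- finished_pack: Bystander: a finished battery of another model, yellow with a black tongue, 76 x 118 x 67 mm high, with its cover on, standing on the bench. Origin: centre of its underside.
- screw_tray: Bystander: round steel screw tray, 100 mm across, 20 mm high, with a few screws. Origin: centre of its underside.
- screwdriver: Bystander: screwdriver with an orange handle, lying on the bench.
There are look-alikes about, which are no part of the job. What is shaped like the cover but turquoise or yellow is not meant.

How it is judged:
On the way, in this order (a step that is already met when the one before it is completed fails the run):
1. the cover is picked up, clear of the bench and not yet on the housing (height (world z) of cover above 0.04 m and contact force between cover and pack below 0.1 N), for 0.2 s.
2. the cover is closed on the housing, the right way round, and pressed with 10 to 22 N for two seconds on end (z of cover_seat in the frame of pack_rim below 0.0012 m and horizontal distance between cover_seat and pack_rim below 0.004 m and horizontal distance between cover_latch and pack_latch below 0.006 m and contact force between cover and pack between 10 and 22 N), for 2 s.
At the end, for the whole second after the job is handed in: The cover is home on the housing the right way round: flange within 1.2 mm of the rim, centred within 4 mm, red latch end within 6 mm of its place, level within 0.03 rad, at rest, and the gripper still presses it on the housing with 10 to 22 N (all of step 2 and z of cover_seat in the frame of pack_rim above -0.002 m and angle between cover's own z axis and vertical below 0.03 rad and contact force between any of the fingers, the arm and cover above 3 N and linear speed of cover below 0.01 m/s); the arm keeps its last pose, push and grip.
It fails at once if the cover is pressed on the housing with more than 35 N (contact force between cover and pack above 35 N).
It fails at once if the finished battery is moved by more than 30 mm (distance of finished_pack from where it was at the start of the episode above 0.03 m).
It fails at once if the screw tray is moved by more than 30 mm (distance of screw_tray from where it was at the start of the episode above 0.03 m).
It fails at once if the screwdriver is moved by more than 30 mm (distance of screwdriver from where it was at the start of the episode above 0.03 m).
It also fails if it takes over 54 s, if anything falls off the work surface, if the arm or the gripper's body presses on something with over 40 N, if the wrist force passes 120 N, or if a joint passes its speed limit or range.

ROBOT

A 6-joint arm with a two-finger parallel gripper is mounted at the origin on the work surface. World frame = base frame: x ahead of the robot, y to its left, z up, the work surface at z = 0. Lengths are in m, angles in rad, forces in N, time in s.
With the tool pointing down it reaches from about 0.375 to 0.975 m from the base axis. Payload 3.8 kg.
Tool frame: the origin (TCP) lies midway between the tips of the shut fingers; the grasp point (between the pads) lies robot.pinch_z behind it (robot.pinch_z is the distance from the TCP to the grasp point, in m); z points along the fingers, y is the line along which they close (so a half turn about z gives the same grasp; the last joint's range is limited). The gripper opens to 85 mm and grips with 20 to 120 N. Pads are 22 mm wide; open, the fingers measure 114 mm over their backs; the gripper's body (76 mm by 85 mm) begins 54 mm behind the grasp point. The pads swing forward as they close: fully open they stand 13 mm farther back than shut.
Start: joints at [-1.306, 0.264, 1.604, -0, 1.274, -0.037], TCP at [0.201, -0.644, 0.231] pointing down, gripper open.
Joint ranges: [-2.63, 2.63], [-0.94, 2.18], [0.31, 2.57], [-1.31, 4.45], [0, 2.66], [-2.55, 2.55]. Speed limits (rad/s): [2.57, 2.57, 3.14, 3.14, 3.14, 3.14].

INTERFACE

Orientations are given as a unit quaternion [x, y, z, w].
In Python, from bench import robot gives the robot as it stands.
- The arm moves only by the tool step_arm, never from a script. Its argument "plan" is one flat list of numbers, 5 for each row, row after row: the opening, from -1 (shut) to 1 (fully open), then the shift along the tool's x, y, z as a fraction of full scale, then the turn about the tool's z as a fraction of full scale. A call has 1 to 10 rows; each row shifts and turns the commanded pose from where the row before left it, along the tool's axes as they then stand; what a row does not reach is not made up. Full scale, the value 1, is 0.05 m for a shift and pi rad for a turn. A row lasts 1/10 s, in which the tool goes at most 50 mm and 8.59 degrees, less where a joint would pass 70% of its speed; a pose out of reach is approached as far as the arm can. A call with a number of a shift or a turn outside -1 to 1 is refused whole. A call with a gripper value outside its range is refused whole. The fingers move at their own pace and stop on an object; "newtons" is the grip in N (left out, the last holds). Time passes only in rows, so rows that do not move let the fingers close. It gives the time, the measured TCP pose, the force, the opening and the grip force at its end, in the units of the state.
- robot.get_state(): the state, without advancing time (a new reading comes with each control period).
- robot.snapshot(name): name is "scene" or "top" or "wrist"; returns (picture, depth): 384x512x3 uint8, red, green, blue; 384x512 float32, m along the optical axis (not along the pixel's ray), 0 where there is no reading.
- robot.get_calibration(name): a dict with "fovy" (degrees; the focal length in pixels is half the picture's height over the tangent of half this angle, whatever the lens; pixels are square), "cx", "cy" (the principal point, pixels), "rvec" (rotation vector, rad) and "tvec" (3), from world to camera coordinates, as OpenCV has them. Camera axes: x right, y down, z forward; pixel columns grow to the right and rows downward; lengths in m; the calibration is good to about 2 mm. The wrist camera is an equidistant fisheye: a pixel r from the principal point sees the ray r / f radians off the axis. A picture is of the moment at which its call begins: read the wrist's pose just before it. get_calibration takes no time and is no camera call; for the wrist camera it gives the pose at the moment of the call.
- robot.sign_off(): hands the job in; it is judged then, once.
The state is a dict: "time_s": time; "joint_positions": joint angles; "joint_velocities": joint speeds; "joint_efforts": joint torques, N m; "tcp_pos": TCP position; "tcp_rot": TCP orientation; "contact_force": force on the tool from outside, world axes, zero at the start; "ft_torque": the same for the moment, N m; "grip_width": finger opening in m; "finger_force": force on a finger pad.
Only numpy, scipy, OpenCV 4.12 (cv2) and the standard library are available. Lean on these libraries where they do the work, as an engineer would, in place of code of your own. Each camera call takes 0.05 s, during which the arm holds its last target. There are 200 camera calls.

## Working session

There is one attempt and no reset: what is moved stays moved. The work goes in short steps, Python scripts to look and compute and a tool call to move; the robot and the scene stay as the last step left them, time stands still between calls to the robot, and variables do not carry over. Pictures are saved under pics/ and viewed, at most 10 in all, crops included, and the job is handed in when it is done.

Besides the shell and the picture viewer there is one more tool, called after "Call:" by a JSON object that holds its "name" and its "arguments". step_arm: Moves the arm, as the interface text tells. Its arguments: {"type":"object","properties":{"plan":{"type":"array"},"newtons":{"type":"number"}},"required":["plan"]}

```bash
mkdir -p pics
cat > h.py <<'E'
import numpy as np, cv2
from bench import robot
from scipy.spatial.transform import Rotation as R
def snap(n):
    c=robot.get_calibration(n); p,d=robot.snapshot(n); return c,p,d
def cam(c):
    M=cv2.Rodrigues(np.array(c["rvec"],float))[0]; t=np.array(c["tvec"],float).ravel()
    return M,t,192/np.tan(np.radians(c["fovy"])/2)
def rays(c,uv,fish=False):
    M,t,f=cam(c); q=(np.atleast_2d(uv)-[c["cx"],c["cy"]])/f
    if fish:
        r=np.linalg.norm(q,axis=1,keepdims=True)+1e-12
        v=np.hstack([q/r*np.sin(r),np.cos(r)])
    else: v=np.hstack([q,np.ones((len(q),1))])
    return -M.T@t, v@M
def onplane(c,uv,z,fish=False):
    o,v=rays(c,uv,fish); return o+v*((z-o[2])/v[:,2:])
def cloud(c,d,fish=False):
    h,w=d.shape; u,v=np.meshgrid(np.arange(w),np.arange(h))
    M,t,f=cam(c); o,r=rays(c,np.c_[u.ravel(),v.ravel()],fish)
    rc=r@M.T
    return (o+r/rc[:,2:]*d.reshape(-1,1)).reshape(h,w,3)
def save(n,p): cv2.imwrite("pics/"+n,cv2.cvtColor(p,cv2.COLOR_RGB2BGR))
E
python3 - <<'E'
from h import *
ps=[]
for n in("scene","top","wrist"):
    c,p,d=snap(n); np.savez(n+"0.npz",p=p,d=d,**c); ps.append(p); save(n+"0.png",p)
    print(n,c)
print(robot.get_state(),robot.pinch_z)
E
```

```text
scene {'fovy': 46.525399784434384, 'cx': 257.4482616809944, 'cy': 187.55985735844556, 'rvec': array([ 1.06406697,  2.26902228, -1.17656051]), 'tvec': array([ 0.43817266, -0.22021686,  1.62174467])}
top {'fovy': 52.9171687359674, 'cx': 256.45064043973133, 'cy': 188.75435239809866, 'rvec': array([ 2.1186571 , -2.12973365,  0.21521675]), 'tvec': array([-0.01215855,  0.62347596,  1.23488571])}
wrist {'fovy': 65.70646984690485, 'cx': 254.3846374590853, 'cy': 190.92877355628514, 'rvec': array([-2.33148466,  1.71477756,  0.25681617]), 'tvec': array([-0.67234697, -0.03931513,  0.38017071])}
{'time_s': 0.15, 'joint_positions': array([-1.30590141e+00,  2.64599377e-01,  1.60507874e+00, -2.53347376e-05,
        1.27367664e+00, -3.68998085e-02]), 'joint_velocities': array([-1.75875974e-03, -3.17248498e-03, -4.34031987e-03,  2.20492758e-05,
       -1.27370804e-04, -3.14230913e-04]), 'joint_efforts': array([-1.86030877e-05, -5.15906525e+01, -3.67960596e+01, -1.10189012e-04,
        8.06737400e-03, -1.67410064e-05]), 'tcp_pos': array([ 0.20047477, -0.64394797,  0.23022507]), 'tcp_rot': array([ 9.88635637e-01,  1.50328977e-01, -1.12250689e-04, -8.73954639e-04]), 'contact_force': array([ 0.18252115,  0.26484697, -0.26875987]), 'ft_torque': array([ 0.00165203,  0.00755774, -0.01513587]), 'finger_force': 0.0, 'grip_width': 0.08537508522238772} 0.0187
```

View pics/top0.png

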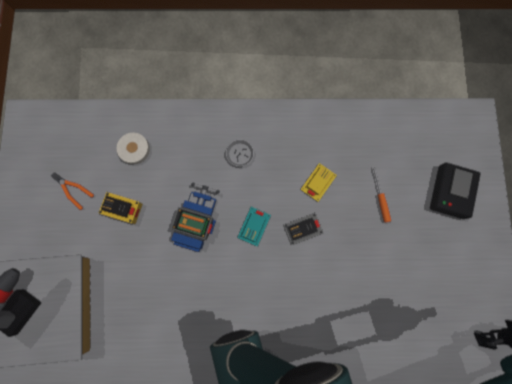

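View pics/scene0.png

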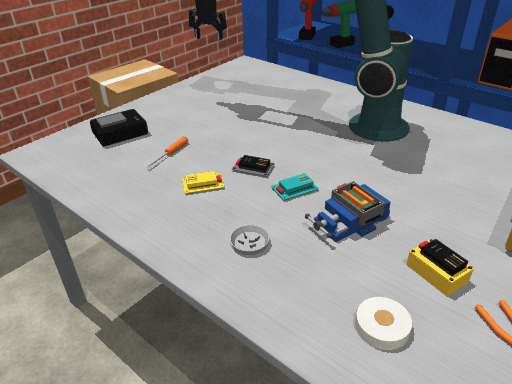

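The top view shows the cover at about (303,228), with its red latch at the right end. The vise and open housing are at (193,222), and the turquoise and yellow look-alikes are at (254,226) and (318,182). The finished pack is at (120,208), the tray at (239,153) and the screwdriver at (382,200). The scene view agrees: cover (254,165), housing (360,203).

Run:
```python
from h import *
def ld(n):
    z=np.load(n+"0.npz"); return {k:z[k] for k in("cx","cy","fovy","rvec","tvec")},z["p"],z["d"]
c,p,d=ld("top"); P=cloud(c,d)
for n,(u0,u1,v0,v1) in dict(cover=(278,330,205,250),pack=(165,222,180,255)).items():
    Q=P[v0:v1,u0:u1]; hs=cv2.cvtColor(p,cv2.COLOR_RGB2HSV)[v0:v1,u0:u1]
    z=Q[...,2]; red=((hs[...,0]<6)|(hs[...,0]>174))&(hs[...,1]>150)&(hs[...,2]>60)
    print(n,"red",red.sum(),np.median(Q[red],0))
    m=(z>0.004)&(z<.06) if n=="cover" else (z>.066)
    r=cv2.minAreaRect(Q[m][:,:2].astype(np.float32)); print(m.sum(),Q[m].mean(0),r, np.percentile(z[m],[5,50,95]))
    if n=="cover":
        m=z>.02;r=cv2.minAreaRect(Q[m][:,:2].astype(np.float32)); print("tongue",r,np.percentile(z[m],[5,50,95]))
a=cv2.resize(p[195:260,160:240],(400,325),interpolation=2); b=cv2.resize(p[195:260,265:345],(400,325),interpolation=2)
c,p,d=ld("scene")
e=cv2.resize(p[150:245,300:400],(400,275)); f=cv2.resize(p[140:200,220:300],(400,275))
save("crops.png",np.vstack([np.hstack([a,b]),np.hstack([e,f])]))
```

```text
cover red 21 [ 0.5108357  -0.21835335  0.01986089]
968 [ 0.49506581 -0.17550071  0.01728985] ((0.5002866983413696, -0.1780940592288971), (0.1790122091770172, 0.1514054387807846), 89.65086364746094) [0.0043612  0.01244927 0.03309068]
tongue ((0.4600309133529663, -0.10578860342502594), (0.0579586885869503, 0.26019933819770813), 26.990692138671875) [0.02444536 0.02969549 0.03541282]
pack red 17 [0.49144721 0.13927652 0.07254314]
574 [0.50302068 0.18756836 0.12562535] ((0.47466227412223816, 0.11709699034690857), (0.2998174726963043, 0.08610609918832779), 66.38501739501953) [0.06652167 0.07293065 0.08252322]
```

View pics/crops.png

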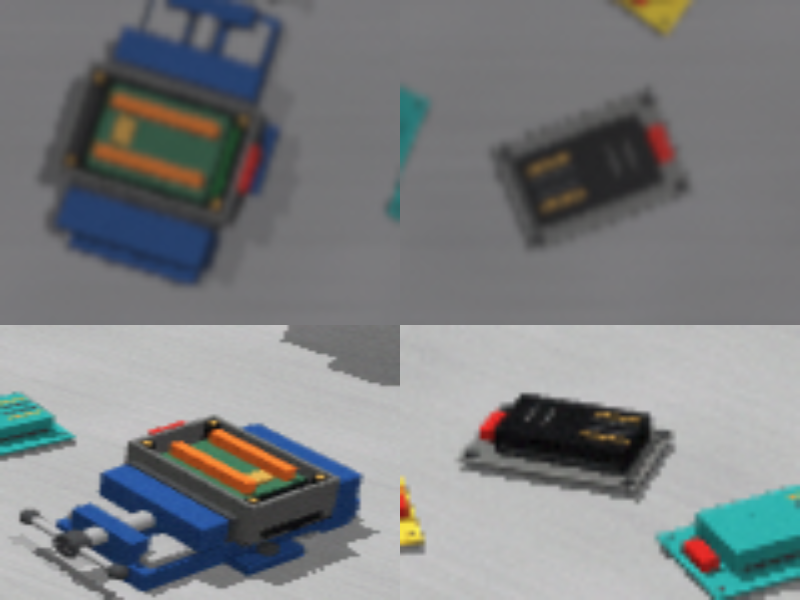

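The crops confirm it. The housing's red panel faces right and slightly down (yaw about -15°). The cover's latch faces right and slightly up (yaw about +18°), so the right-way-round turn between them is only about 33°.

```bash
cat >> h.py <<'E'
def toolinfo():
    s=robot.get_state(); T=R.from_quat(s["tcp_rot"]).as_matrix(); return s,np.array(s["tcp_pos"]),T
def delta(goal,psi,frm=None):
    s,p,T=toolinfo()
    if frm is not None: p=np.array(frm)
    a=np.arctan2(T[1,0],T[0,0]); dz=-(np.radians(psi)-a)
    print("psi now",np.degrees(a),"tool shift mm",(T.T@(np.array(goal)-p)*1000).round(1),"turn tool z deg",np.degrees(dz).round(2),"frac",(dz/np.pi).round(4))
E
python3 - <<'E'
from h import *
s,p,T=toolinfo(); c=robot.get_calibration("wrist"); M,t,f=cam(c)
print("cam in tool",T.T@(-M.T@t-p),"axis",T.T@M[2], "cam right",T.T@M[0])
delta([.50,-.19,.23],108)
E
```

```text
cam in tool [ 0.07311362 -0.00161516 -0.14386598] axis [-2.90581881e-01  2.81755267e-04  9.56850088e-01] cam right [ 4.20198789e-04  9.99999898e-01 -1.66852766e-04]
psi now 17.291988179693266 tool shift mm [ 420.9 -344.4    0.8] turn tool z deg -90.71 frac -0.5039
```

Call:
{"name": "step_arm", "arguments": {"plan": [1,0.6,-0.492,0,0,1,0.6,-0.492,0,0,1,0.6,-0.492,0,0,1,0.6,-0.492,0,0,1,0.6,-0.492,0,0,1,0.6,-0.492,0,0,1,0.6,-0.492,0,0,1,0.6,-0.492,0,0,1,0.6,-0.492,0,0,1,0.6,-0.492,0,0]}}

```text
time_s: 1.15
tcp_pos: [0.4144, -0.3189, 0.2311]
tcp_rot: [0.989, 0.15, -0.0, -0.0]
contact_force: [0.6, -1.0, -1.0]
grip_width: 0.0856
finger_force: 0.0
```

Call:
{"name": "step_arm", "arguments": {"plan": [1,0.6,-0.492,0,0,1,0.6,-0.492,0,0,1,0.6,-0.492,0,0,1,0.6,-0.492,0,0,1,0,0,0,-0.0458,1,0,0,0,-0.0458,1,0,0,0,-0.0458,1,0,0,0,-0.0458,1,0,0,0,-0.0458,1,0,0,0,-0.0458]}}

```text
time_s: 2.15
tcp_pos: [0.499, -0.1907, 0.2309]
tcp_rot: [0.833, 0.553, -0.0, -0.0]
contact_force: [-0.4, -0.1, 1.1]
grip_width: 0.0851
finger_force: 0.0
```

Call:
{"name": "step_arm", "arguments": {"plan": [1,0,0,0,-0.0458,1,0,0,0,-0.0458,1,0,0,0,-0.0458,1,0,0,0,-0.0458,1,0,0,0,-0.0458,1,0,0,0,0,1,0,0,0,0]}}

```text
time_s: 2.85
tcp_pos: [0.4991, -0.1907, 0.231]
tcp_rot: [0.589, 0.808, -0.0, -0.0]
contact_force: [1.0, 0.5, 0.2]
grip_width: 0.0853
finger_force: 0.0
```

Run:
```python
from h import *
c,p,d=snap("wrist"); np.savez("w1.npz",p=p,d=d,**c); save("w1.png",p)
print(toolinfo())
```

```text
({'time_s': 2.9, 'joint_positions': array([-4.11653905e-01, -2.39189112e-03,  1.90354089e+00,  3.66351744e-05,
        1.24074031e+00, -7.22460017e-01]), 'joint_velocities': array([ 6.08582477e-04, -1.93501075e-03, -1.44527506e-03,  1.33911676e-03,
       -9.23738955e-06, -1.10512560e-02]), 'joint_efforts': array([-8.04770698e-04, -3.62322950e+01, -3.63550794e+01, -2.21896003e-04,
        3.52715026e-03, -8.89564726e-04]), 'tcp_pos': array([ 0.49917676, -0.19075715,  0.23111219]), 'tcp_rot': array([ 5.89145597e-01,  8.08026883e-01, -1.52132008e-05, -1.48561632e-04]), 'contact_force': array([-0.18797437, -0.3568751 , -0.20011148]), 'ft_torque': array([ 0.03090647,  0.07333928, -0.00227888]), 'finger_force': 0.0, 'grip_width': 0.08526796183614646}, array([ 0.49917676, -0.19075715,  0.23111219]), array([[-3.05814887e-01,  9.52090956e-01, -2.58009165e-04],
       [ 9.52090965e-01,  3.05814930e-01,  1.50463512e-04],
       [ 2.22158004e-04, -1.99634213e-04, -9.99999955e-01]]))
```

View pics/w1.png

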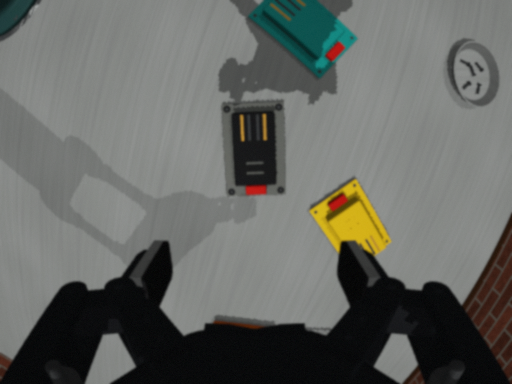

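The wrist view shows the cover nearly square to the gripper, centred at (254,148), with its latch at (256,189). Four flange corner holes are visible, and the yellow look-alike is at (350,215).

```bash
cat >> h.py <<'E'
def big(m):
    n,l,st,_=cv2.connectedComponentsWithStats(m.astype(np.uint8)); i=1+np.argmax(st[1:,4]); return l==i
def rect(c,m,z,fish=True):
    k=max(cv2.findContours(m.astype(np.uint8),cv2.RETR_EXTERNAL,cv2.CHAIN_APPROX_NONE)[0],key=len)[:,0].astype(float)
    Q=onplane(c,k,z,fish)[:,:2]; return cv2.minAreaRect(Q.astype(np.float32))
def redm(p):
    h=cv2.cvtColor(p,cv2.COLOR_RGB2HSV); return ((h[...,0]<8)|(h[...,0]>172))&(h[...,1]>150)&(h[...,2]>90)
E
cat > cov.py <<'E'
from h import *
def cover(c,p,d,box):
    u0,u1,v0,v1=box; roi=np.zeros(d.shape,bool); roi[v0:v1,u0:u1]=1
    P=cloud(c,d,True); z=P[...,2]; mx=p.max(2)
    h=cv2.cvtColor(p,cv2.COLOR_RGB2HSV)
    red=big(redm(p)&roi)
    tong=big(roi&(cv2.morphologyEx(((mx<65)).astype(np.uint8),cv2.MORPH_CLOSE,np.ones((9,9)))>0))
    fl=big(roi&(mx<130)|red|tong)
    print("z bench,tongue",np.median(z[roi&(mx>150)]),np.median(z[tong]), "px",tong.sum(),fl.sum(),red.sum())
    print("tongue z.029",rect(c,tong,.029)); print("flange z.009",rect(c,fl,.009))
    print("red",onplane(c,np.argwhere(red).mean(0)[::-1],.019,True), "tongue depthmean",P[tong].mean(0))
    o=p.copy(); o[fl]=o[fl]//2+[0,90,0]; o[tong]=[0,0,200]; o[red]=[255,0,255]
    return o[v0:v1,u0:u1]
E
python3 - <<'E'
from cov import *
z=np.load("w1.npz"); c={k:z[k] for k in("cx","cy","fovy","rvec","tvec")}
o=cover(c,z["p"],z["d"],(215,295,95,200)); o2=z["p"][95:200,215:295]
save("m1.png",cv2.resize(np.hstack([o,o2]),(800,525),interpolation=0))
E
```

```text
z bench,tongue 0.02057063493722522 0.03010916197505359 px 3488 6301 179
tongue z.029 ((0.4882938861846924, -0.16592112183570862), (0.06689838320016861, 0.09712885320186615), 19.187376022338867)
flange z.009 ((0.48800989985466003, -0.17422205209732056), (0.09086807817220688, 0.13316932320594788), 16.54636573791504)
red [[ 0.50883217 -0.21951634  0.019     ]] tongue depthmean [ 0.48893107 -0.16482448  0.03037796]
```

View pics/m1.png

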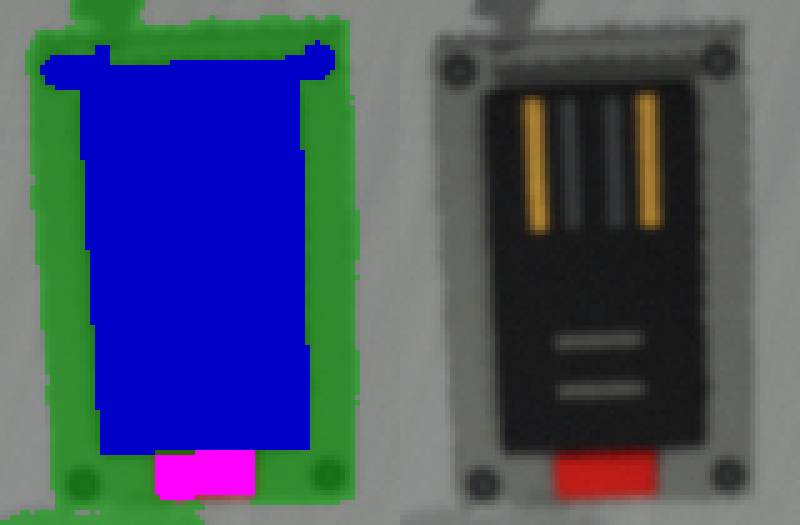

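```bash
cat >> h.py <<'E'
def quad(c,uv,z):  # order: +y-left,+y-right,-y-left,-y-right as seen by wrist (left=-x of cover)
    Q=onplane(c,uv,z,True)[:,:2]; a,b,e,f=Q
    y=(a+b-e-f); x=(b+f-a-e)
    print("z",z,"centre",Q.mean(0).round(4),"sizes",np.linalg.norm(x)/2,np.linalg.norm(y)/2,"yaw x",np.degrees(np.arctan2(x[1],x[0])).round(2),"yaw y",np.degrees(np.arctan2(-y[0],y[1])).round(2))
E
python3 - <<'E'
from h import *
z=np.load("w1.npz"); c={k:z[k] for k in("cx","cy","fovy","rvec","tvec")}
k=lambda L:(np.array(L,float)/5-.5)+[215,95]-[80,0]
quad(c,k([(458,71),(718,61),(482,485),(728,475)]),.009)
quad(c,k([(485,88),(693,84),(503,453),(706,446)]),.029)
P=cloud(c,z["d"],True)[...,2]; print("depth z tongue",np.median(P[130:170,235:270]),"flange R",np.median(P[120:180,281:283]),"bench",np.median(P[120:180,295:310]))
delta([.488,-.172,.23],106.5)
delta([.488,-.172,.12],106.5)
E
```

```text
z 0.009 centre [ 0.492  -0.1743] sizes 0.06341730781182318 0.10543820130443413 yaw x 20.1 yaw y 20.1
z 0.029 centre [ 0.4907 -0.1698] sizes 0.04854340928443669 0.08720959496725876 yaw x 19.36 yaw y 20.19
depth z tongue 0.03031921037537999 flange R 0.010362767496528258 bench 0.001277152777544588
psi now 107.80719660058949 tool shift mm [21.3 -4.9  1.1] turn tool z deg 1.31 frac 0.0073
psi now 107.80719660058949 tool shift mm [ 21.3  -4.9 111.1] turn tool z deg 1.31 frac 0.0073
```

Call:
{"name": "step_arm", "arguments": {"plan": [1,0,0,0.8,-0.0122,1,0,0,0.8,0,1,0,0,0,0,1,0,0,0,0,1,0,0,0,0]}}

```text
time_s: 3.4
tcp_pos: [0.5008, -0.1915, 0.1536]
tcp_rot: [0.573, 0.82, 0.0, 0.002]
contact_force: [0.6, 0.4, 0.8]
grip_width: 0.0857
finger_force: 0.0
```

Run:
```python
from h import *
c,p,d=snap("wrist"); np.savez("w2.npz",p=p,d=d,**c)
uv=np.array([0,0])
M,t,f=cam(c)
X=M@np.array([.491,-.172,.02])+t; print(X)
r=np.arctan2(np.hypot(*X[:2]),X[2]); q=X[:2]/np.hypot(*X[:2])*r*f+[c["cx"],c["cy"]]; print(q)
u,v=q.astype(int); v0=max(0,v-80); u0=u-80
a=p[v0:v0+160,u0:u0+160]; print(u0,v0,a.shape)
save("w2c.png",cv2.resize(a,None,fx=3.7,fy=3.7,interpolation=cv2.INTER_CUBIC))
```

```text
[-0.00198937 -0.0292579   0.28104593]
[252.28767006 160.08842794]
172 80 (160, 160, 3)
```

View pics/w2c.png

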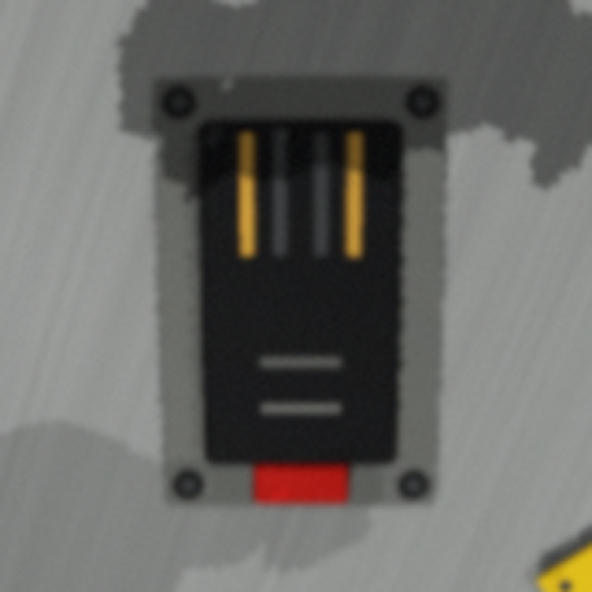

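The second view is clean, with the holes at crop pixels (179,102), (422,102), (188,485) and (413,485). Triangulating against the first view.

```bash
cat >> h.py <<'E'
def tri(c1,a,c2,b):
    out=[]
    o1,v1=rays(c1,a,True); o2,v2=rays(c2,b,True)
    for x,y in zip(v1,v2):
        S=np.linalg.lstsq(np.c_[x,-y],o2-o1,rcond=None)[0]; out.append((o1+S[0]*x+o2+S[1]*y)/2)
    return np.array(out)
def ldz(n):
    z=np.load(n); return {k:z[k] for k in("cx","cy","fovy","rvec","tvec")},z["p"],z["d"]
E
python3 - <<'E'
from h import *
c1,_,_=ldz("w1.npz"); c2,p,d=ldz("w2.npz")
A=np.array([(458,71),(718,61),(482,485),(728,475)])/5-.5+[135,95]
B=np.array([(179,102),(422,102),(188,485),(413,485)])/3.7-.5+[172,80]
quad(c2,B,.009); print(tri(c1,A,c2,B).round(4))
T1=np.array([(485,88),(693,84),(503,453),(706,446)])/5-.5+[135,95]
T2=np.array([(201,122),(402,122),(208,462),(396,462)])/3.7-.5+[172,80]
quad(c2,T2,.029);print(tri(c1,T1,c2,T2).round(4))
P=cloud(c2,d,True)[...,2]; print(np.median(P[140:180,235:265]))
print(toolinfo()[1])
delta([.492,-.1743,.0],110)
delta([.492,-.1743,.0075],110)
E
```

```text
z 0.009 centre [ 0.4922 -0.1743] sizes 0.0631790836501945 0.10564526556479448 yaw x 20.1 yaw y 20.08
[[ 0.4426 -0.1364 -0.0094]
 [ 0.5036 -0.1139  0.0101]
 [ 0.4805 -0.2348  0.009 ]
 [ 0.5395 -0.2122  0.0114]]
z 0.029 centre [ 0.491  -0.1698] sizes 0.04869576684840633 0.08691726738100772 yaw x 20.11 yaw y 20.18
[[ 0.4545 -0.1358  0.05  ]
 [ 0.497  -0.1208  0.0486]
 [ 0.4829 -0.2195  0.0275]
 [ 0.5294 -0.203   0.0263]]
0.030324049961004546
[ 0.50110796 -0.19160186  0.15397389]
psi now 110.13901456901745 tool shift mm [ 19.8  -3.1 153.9] turn tool z deg 0.14 frac 0.0008
psi now 110.13901456901745 tool shift mm [ 19.8  -3.1 146.4] turn tool z deg 0.14 frac 0.0008
```

Call:
{"name": "step_arm", "arguments": {"plan": [0.6,0.396,-0.062,0,0,0.6,0,0,0.5,0,0.6,0,0,0.5,0,0.6,0,0,0.5,0,0.6,0,0,0.5,0,0.6,0,0,0,0,0.6,0,0,0,0]}}

```text
time_s: 4.15
tcp_pos: [0.4906, -0.1737, 0.0528]
tcp_rot: [0.572, 0.82, 0.0, 0.001]
contact_force: [0.7, 0.5, 0.3]
grip_width: 0.0685
finger_force: 0.0
```

Run:
```python
from h import *
print(toolinfo()[1], toolinfo()[0]["grip_width"])
delta([.492,-.1743,.0075],110)
```

```text
[ 0.49059539 -0.17372129  0.05277208] 0.06850092327040365
psi now 110.15888246131213 tool shift mm [-1.   1.1 45.3] turn tool z deg 0.16 frac 0.0009
```

Call:
{"name": "step_arm", "arguments": {"plan": [0.6,-0.02,0.022,0.3,0,0.6,0,0,0.3,0,0.6,0,0,0.2,0,0.6,0,0,0.05,0,0.6,0,0,0,0]}}

```text
time_s: 4.65
tcp_pos: [0.4909, -0.1739, 0.0086]
tcp_rot: [0.572, 0.82, -0.0, -0.0]
contact_force: [-0.2, -0.1, 1.4]
grip_width: 0.0688
finger_force: 0.0
```

Call:
{"name": "step_arm", "arguments": {"plan": [0.3,0,0,0,0,0.1,0,0,0,0,-0.2,0,0,0,0,-0.2,0,0,0,0,-0.2,0,0,0,0], "newtons": 40}}

```text
time_s: 5.15
tcp_pos: [0.4919, -0.1742, 0.0097]
tcp_rot: [0.572, 0.82, 0.0, 0.001]
contact_force: [-0.0, 0.1, 5.7]
grip_width: 0.0491
finger_force: 42.2
```

Call:
{"name": "step_arm", "arguments": {"plan": [-0.5,0,0,0,0,-0.5,0,0,0,0,-0.5,0,0,0,0,-0.5,0,0,-0.1,0,-0.5,0,0,-0.3,0,-0.5,0,0,-0.6,0,-0.5,0,0,-0.8,0,-0.5,0,0,-0.8,0,-0.5,0,0,-0.6,0,-0.5,0,0,0,0], "newtons": 100}}

```text
time_s: 6.15
tcp_pos: [0.4939, -0.175, 0.1739]
tcp_rot: [0.572, 0.82, 0.001, 0.004]
contact_force: [0.6, 0.2, -0.0]
grip_width: 0.0476
finger_force: 103.2
```

Run:
```python
from h import *
s,p,T=toolinfo(); print(s)
delta([.47,.04,.20],75)
```

```text
{'time_s': 6.15, 'joint_positions': array([-3.88134783e-01,  1.64828743e-02,  1.99366611e+00,  2.23964309e-05,
        1.12242373e+00, -7.40273208e-01]), 'joint_velocities': array([-0.00096169,  0.04344138,  0.06765409, -0.00124497, -0.04537367,
       -0.000696  ]), 'joint_efforts': array([ 6.47713942e-02, -3.60726178e+01, -3.38378906e+01, -7.25256941e-04,
        6.49170075e-01,  3.34545337e-05]), 'tcp_pos': array([ 0.4938996 , -0.17503522,  0.17394229]), 'tcp_rot': array([0.57231543, 0.82002116, 0.00099933, 0.00439785]), 'contact_force': array([ 0.5806772 ,  0.22612194, -0.04012252]), 'ft_torque': array([ 0.04258259, -0.04837751, -0.02656334]), 'finger_force': 103.24788451194763, 'grip_width': 0.047590892832087006}
psi now 110.17433435481152 tool shift mm [209.9  51.9 -27. ] turn tool z deg 35.17 frac 0.1954
```

Call:
{"name": "step_arm", "arguments": {"plan": [-0.5,0.3,0.08,-0.4,0,-0.5,0.6,0.16,-0.4,0,-0.5,0.6,0.16,-0.4,0,-0.5,0.6,0.16,-0.4,0,-0.5,0.6,0.16,-0.3,0,-0.5,0.6,0.16,-0.2,0,-0.5,0.6,0.16,0,0,-0.5,0.6,0.16,0,0,-0.5,0.3,0.08,0,0,-0.5,0,0,0,0]}}

```text
time_s: 7.15
tcp_pos: [0.4668, 0.0752, 0.2718]
tcp_rot: [0.571, 0.821, -0.001, -0.002]
contact_force: [-0.6, -0.9, -1.5]
grip_width: 0.0476
finger_force: 103.2
```

Call:
{"name": "step_arm", "arguments": {"plan": [-0.5,0,0,0,0.02,-0.5,0,0,0,0.035,-0.5,0,0,0,0.045,-0.5,0,0,0,0.045,-0.5,0,0,0,0.035,-0.5,0,0,0,0.0155,-0.5,0,0,0,0,-0.5,0,0,0,0,-0.5,0,0,0,0,-0.5,0,0,0,0]}}

```text
time_s: 8.15
tcp_pos: [0.4681, 0.0733, 0.2735]
tcp_rot: [0.793, 0.609, -0.0, -0.0]
contact_force: [0.4, -0.3, -1.5]
grip_width: 0.0481
finger_force: 103.2
```

Run:
```python
from h import *
s,p,T=toolinfo(); print(p,T.round(4),s["contact_force"])
c,p,d=snap("wrist"); np.savez("w3.npz",p=p,d=d,**c)
save("w3.png",cv2.resize(p,(780,585),interpolation=cv2.INTER_CUBIC))
```

```text
[0.46813283 0.07328996 0.27352821] [[ 2.588e-01  9.659e-01 -5.000e-04]
 [ 9.659e-01 -2.588e-01 -1.000e-04]
 [-2.000e-04 -4.000e-04 -1.000e+00]] [ 0.35281972 -0.33914715 -1.53660214]
```

View pics/w3.png

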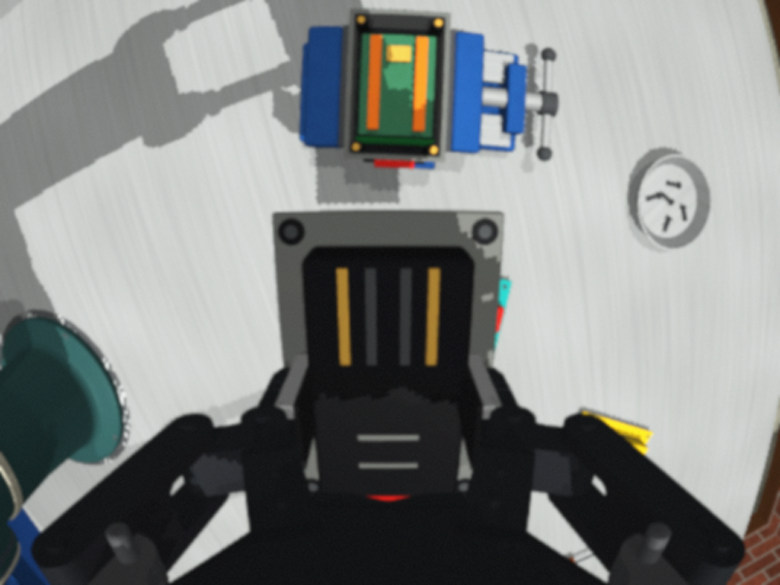

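The cover is firmly held: latch towards the camera's bottom, front holes at (291,232) and (484,232). The housing is ahead, with brass bosses near (361,20), (438,22), (356,147) and (433,150) and the red panel at (395,163) on the near side. So the orientation is right.

```bash
cat > pk.py <<'E'
from h import *
def pack(c,p,d,sh=0):
    P=cloud(c,d,True); z=P[...,2]; near=(np.hypot(P[...,0]-.50,P[...,1]-.20)<.085)
    h=cv2.cvtColor(p,cv2.COLOR_RGB2HSV)
    rim=near&(z>.070)&(z<.083)&(h[...,1]<90); print("rim z",np.percentile(z[rim],[10,50,90]),rim.sum())
    m=cv2.morphologyEx((near&(z>.066)).astype(np.uint8),cv2.MORPH_OPEN,np.ones((3,3)))
    m=big(m); print("outer",rect(c,m&~redm(p),.074))
    r=big(redm(p)&near); ru=np.argwhere(r).mean(0)[::-1]; print("red",onplane(c,ru,.07,True),np.median(z[r]))
    y=(near&(h[...,0]>14)&(h[...,0]<32)&(h[...,1]>120)&(h[...,2]>110)).astype(np.uint8)
    n,l,st,ce=cv2.connectedComponentsWithStats(y); 
    B=[]
    for i in range(1,n):
        if 8<=st[i,4]<=70 and max(st[i,2:4])<12: B.append(ce[i]); print("blob",st[i,4],ce[i].round(1),P[tuple(ce[i][::-1].round().astype(int))].round(4))
    B=sorted(B,key=lambda b:b[1]); B=np.array(sorted(B[:2],key=lambda b:b[0])+sorted(B[2:],key=lambda b:b[0]))
    if len(B)==4: quad(c,B,.074); quad(c,B,.072)
    return B
E
python3 - <<'E'
from pk import *
c,p,d=ldz("w3.npz"); pack(c,p,d)
A=np.array([(291,232),(484,232)])/780*512-.25
s,tp,T=toolinfo()
P=cloud(c,d,True)
for a in A:
    u,v=a.round().astype(int); print("hole",u,v,T.T@(P[v,u]-tp))
tz=P[(180-4):(240),225:290]; print("tongue top tool z",np.median((T.T@(tz.reshape(-1,3)-tp).T)[2]))
for zt in(.0,.002,.004): print(zt,((onplane(c,A,tp[2]-zt,True)-tp)@T).round(4))
E
```

```text
rim z [0.07328727 0.07502814 0.07614451] 1313
outer ((0.46985888481140137, 0.08786531537771225), (0.04108777269721031, 0.18041400611400604), 75.0302963256836)
red [[0.48868868 0.14072875 0.07      ]] 0.07433099382047093
blob 18 [236.7  12.1] [0.4948 0.2559 0.0758]
blob 32 [287.5  14.5] [0.5505 0.2393 0.075 ]
blob 8 [250.   40.5] [0.5005 0.2203 0.0675]
blob 11 [279.  74.] [0.5224 0.1724 0.0662]
blob 20 [233.1  96. ] [0.4647 0.1605 0.0756]
blob 31 [284.4  98.1] [0.5201 0.1435 0.0738]
hole 191 152 [ 0.05147597 -0.03290947 -0.00094898]
hole 317 152 [ 0.05154579  0.02910353 -0.00122577]
tongue top tool z -0.02008002443841002
0.0 [[ 0.0513 -0.0332  0.    ]
 [ 0.0513  0.0296 -0.    ]]
0.002 [[ 0.051  -0.0337  0.002 ]
 [ 0.051   0.03    0.002 ]]
0.004 [[ 0.0506 -0.0341  0.004 ]
 [ 0.0507  0.0305  0.004 ]]
```

Call:
{"name": "step_arm", "arguments": {"plan": [-0.5,0.2,0.4,0,0,-0.5,0,0.4,0,0,-0.5,0,0.3,0,0,-0.5,0,0,0,0,-0.5,0,0,0,0,-0.5,0,0,0,0,-0.5,0,0,0,0,-0.5,0,0,0,0]}}

```text
time_s: 9.0
tcp_pos: [0.5235, 0.069, 0.2739]
tcp_rot: [0.793, 0.609, 0.0, -0.0]
contact_force: [0.7, -0.1, -0.5]
grip_width: 0.048
finger_force: 103.3
```

Run:
```python
from pk import *
c3,p3,d3=ldz("w3.npz")
c,p,d=snap("wrist"); np.savez("w4.npz",p=p,d=d,**c)
B=pack(c,p,d)
print("---"); A=pack(c3,p3,d3)
if len(A)==4==len(B): print(tri(c3,A,c,B).round(4))
print(toolinfo()[1])
```

```text
rim z [0.07291889 0.07506254 0.07617926] 1307
outer ((0.5078144073486328, 0.19857534766197205), (0.07902511209249496, 0.05524028465151787), 72.83129119873047)
red [[0.48882346 0.14054426 0.07      ]] 0.07412939636818316
blob 18 [189.4  22.9] [0.4941 0.2556 0.0761]
blob 21 [239.4  22.1] [0.5494 0.2396 0.0737]
blob 10 [224.   37.5] [0.5276 0.2271 0.0667]
blob 11 [232.  45.] [0.5344 0.2158 0.0679]
blob 30 [186.4 106.4] [0.4647 0.1608 0.0759]
blob 19 [236.  106.8] [0.52   0.1431 0.0746]
---
rim z [0.07328727 0.07502814 0.07614451] 1313
outer ((0.46985888481140137, 0.08786531537771225), (0.04108777269721031, 0.18041400611400604), 75.0302963256836)
red [[0.48868868 0.14072875 0.07      ]] 0.07433099382047093
blob 18 [236.7  12.1] [0.4948 0.2559 0.0758]
blob 32 [287.5  14.5] [0.5505 0.2393 0.075 ]
blob 8 [250.   40.5] [0.5005 0.2203 0.0675]
blob 11 [279.  74.] [0.5224 0.1724 0.0662]
blob 20 [233.1  96. ] [0.4647 0.1605 0.0756]
blob 31 [284.4  98.1] [0.5201 0.1435 0.0738]
[0.52358839 0.06898513 0.2739416 ]
```

Run:
```python
from pk import *
c3,p3,d3=ldz("w3.npz"); c4,_,_=ldz("w4.npz")
A=np.array([(236.7,12.1),(287.5,14.5),(233.1,96),(284.4,98.1)]); B=np.array([(189.4,22.9),(239.4,22.1),(186.4,106.4),(236,106.8)])
quad(c3,A,.074); quad(c4,B,.074); print(tri(c3,A,c4,B).round(4))
s,tp,T=toolinfo()
# pack centre and yaw -> TCP goal
C=np.array([.5075,.1995]); 
for yaw in(-16.5,):
    psi=np.radians(90+yaw); X=np.array([np.cos(psi),np.sin(psi)]); Y=np.array([np.sin(psi),-np.cos(psi)])
    g=C+.0015*X+.0018*Y; print(g); delta([*g,.12],90+yaw)
```

```text
z 0.074 centre [0.5074 0.1999] sizes 0.05828277901477726 0.1003653292882854 yaw x -17.28 yaw y -17.17
z 0.074 centre [0.5072 0.1998] sizes 0.057975488058010075 0.10044384728078298 yaw x -16.99 yaw y -17.19
[[0.4945 0.2559 0.0755]
 [0.5497 0.2389 0.0752]
 [0.4647 0.1604 0.0741]
 [0.5202 0.1433 0.0773]]
[0.5096519 0.200427 ]
psi now 74.99158728524462 tool shift mm [123.3 -47.5 153.9] turn tool z deg 1.49 frac 0.0083
```

Call:
{"name": "step_arm", "arguments": {"plan": [-0.5,0.2,-0.08,0,0.0119,-0.5,0.45,-0.19,0,0,-0.5,0.6,-0.25,0,0,-0.5,0.6,-0.25,0,0,-0.5,0.4,-0.17,0,0,-0.5,0.2,-0.1,0,0,-0.5,0,0,0.4,0,-0.5,0,0,0.6,0,-0.5,0,0,0.6,0,-0.5,0,0,0.5,0]}}

```text
time_s: 10.05
tcp_pos: [0.5094, 0.2006, 0.1673]
tcp_rot: [0.805, 0.594, -0.001, 0.0]
contact_force: [0.3, -0.4, -1.2]
grip_width: 0.0481
finger_force: 103.3
```

Call:
{"name": "step_arm", "arguments": {"plan": [-0.5,0,0,0.5,0,-0.5,0,0,0.3,0,-0.5,0,0,0,0,-0.5,0,0,0,0,-0.5,0,0,0,0,-0.5,0,0,0,0]}}

```text
time_s: 10.65
tcp_pos: [0.5113, 0.2016, 0.1306]
tcp_rot: [0.805, 0.594, 0.001, 0.0]
contact_force: [0.1, 0.7, -1.6]
grip_width: 0.0482
finger_force: 103.3
```

Run:
```python
from h import *
delta([.5094,.2007,.10],72.85)
s,p,T=toolinfo(); print(p,T.round(4)[:,2],s["contact_force"],s["time_s"])
```

```text
psi now 72.83819515806209 tool shift mm [-1.5 -1.6 30.5] turn tool z deg -0.01 frac -0.0001
[0.51127881 0.20161876 0.13055613] [ 0.0029  0.001  -1.    ] [ 0.14493077  0.65269358 -1.58274599] 10.65
```

Call:
{"name": "step_arm", "arguments": {"plan": [-0.5,-0.03,-0.032,0.2,0,-0.5,0,0,0.2,0,-0.5,0,0,0.2,0,-0.5,0,0,0,0,-0.5,0,0,0,0,-0.5,0,0,0,0,-0.5,0,0,0,0]}}

```text
time_s: 11.35
tcp_pos: [0.5085, 0.2004, 0.0992]
tcp_rot: [0.805, 0.594, 0.0, 0.0]
contact_force: [0.3, 0.2, -1.5]
grip_width: 0.0478
finger_force: 103.3
```

Run:
```python
from h import *
delta([.5094,.2007,.081],72.85)
s,p,T=toolinfo(); print(p,T.round(4)[:,2],s["contact_force"],s["time_s"])
c,p,d=snap("wrist"); np.savez("w5.npz",p=p,d=d,**c); a=snap("scene")[1]; 
A=cv2.resize(p[60:300,120:392],(400,353),interpolation=2); B=cv2.resize(a[150:245,310:400],(372,353),interpolation=2)
save("w5.png",np.hstack([A,B]))
```

```text
psi now 72.839091648742 tool shift mm [ 0.5  0.8 18.2] turn tool z deg -0.01 frac -0.0001
[0.50849554 0.20044922 0.09922188] [ 9.e-04  3.e-04 -1.e+00] [ 0.34873205  0.15794958 -1.45172087] 11.35
```

View pics/w5.png

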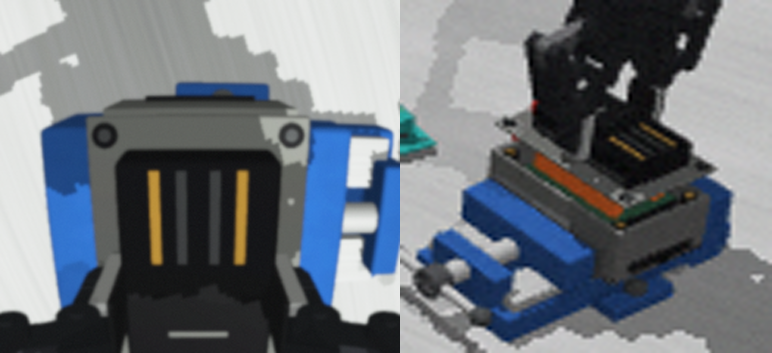

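The cover is hovering square over the housing, with both edges symmetric. Descending gently onto the buffers.

Call:
{"name": "step_arm", "arguments": {"plan": [-0.5,0.01,0.016,0.1,0,-0.5,0,0,0.1,0,-0.5,0,0,0.08,0,-0.5,0,0,0.04,0,-0.5,0,0,0,0,-0.5,0,0,0,0,-0.5,0,0,0,0]}}

```text
time_s: 12.15
tcp_pos: [0.5091, 0.2006, 0.0829]
tcp_rot: [0.805, 0.594, 0.0, 0.0]
contact_force: [-0.9, 0.1, -1.4]
grip_width: 0.0478
finger_force: 103.4
```

Call:
{"name": "step_arm", "arguments": {"plan": [-0.5,0,0,0.02,0,-0.5,0,0,0.02,0,-0.5,0,0,0,0,-0.5,0,0,0,0,-0.5,0,0,0,0]}}

```text
time_s: 12.65
tcp_pos: [0.5093, 0.2006, 0.0812]
tcp_rot: [0.805, 0.594, 0.0, 0.0]
contact_force: [0.3, 0.6, 1.7]
grip_width: 0.048
finger_force: 103.6
```

Call:
{"name": "step_arm", "arguments": {"plan": [-0.5,0,0,0.02,0,-0.5,0,0,0.02,0,-0.5,0,0,0,0,-0.5,0,0,0,0,-0.5,0,0,0,0]}}

```text
time_s: 13.15
tcp_pos: [0.5093, 0.2007, 0.0796]
tcp_rot: [0.805, 0.594, 0.0, 0.0]
contact_force: [-1.4, 0.1, 6.5]
grip_width: 0.0476
finger_force: 104.2
```

Call:
{"name": "step_arm", "arguments": {"plan": [-0.5,0,0,0.016,0,-0.5,0,0,0.008,0,-0.5,0,0,0,0,-0.5,0,0,0,0,-0.5,0,0,0,0]}}

```text
time_s: 13.65
tcp_pos: [0.5093, 0.2007, 0.0787]
tcp_rot: [0.805, 0.594, 0.0, 0.0]
contact_force: [-3.2, -1.9, 7.8]
grip_width: 0.0477
finger_force: 104.4
```

Call:
{"name": "step_arm", "arguments": {"plan": [-0.5,0,0,0.012,0,-0.5,0,0,0,0,-0.5,0,0,0,0,-0.5,0,0,0,0]}}

```text
time_s: 14.05
tcp_pos: [0.5093, 0.2006, 0.0783]
tcp_rot: [0.805, 0.594, 0.0, 0.0]
contact_force: [-4.1, -1.2, 9.5]
grip_width: 0.0482
finger_force: 104.6
```

Run:
```python
from h import *
s,p,T=toolinfo(); print(p,s["contact_force"],s["ft_torque"],T[:,2],s["time_s"]); delta([.5094,.2007,.078],72.85)
```

```text
[0.50930052 0.20064591 0.07834114] [-4.10731964 -1.19109482  9.45854397] [-0.16922031  0.57982375  0.01850533] [ 5.51128899e-04  2.03973238e-04 -9.99999827e-01] 14.05
psi now 72.8389229744131 tool shift mm [0.1 0.1 0.3] turn tool z deg -0.01 frac -0.0001
```

Call:
{"name": "step_arm", "arguments": {"plan": [-0.5,0,0,0.012,0,-0.5,0,0,0,0,-0.5,0,0,0,0,-0.5,0,0,0,0]}}

```text
time_s: 14.45
tcp_pos: [0.5093, 0.2007, 0.0782]
tcp_rot: [0.805, 0.594, 0.0, 0.0]
contact_force: [-4.0, -1.5, 12.3]
grip_width: 0.0476
finger_force: 104.9
```

Call:
{"name": "step_arm", "arguments": {"plan": [-0.5,0,0,0.008,0,-0.5,0,0,0,0,-0.5,0,0,0,0,-0.5,0,0,0,0,-0.5,0,0,0,0]}}

```text
time_s: 14.95
tcp_pos: [0.5093, 0.2007, 0.0781]
tcp_rot: [0.805, 0.594, 0.0, 0.0]
contact_force: [-6.2, -2.1, 14.7]
grip_width: 0.0476
finger_force: 105.4
```

Run:
```python
from h import *
s,p,T=toolinfo(); print(p,s["contact_force"],s["ft_torque"],s["time_s"])
for n in("wrist","scene"):
    c,q,d=snap(n); np.savez(n+"6.npz",p=q,d=d,**c)
    if n=="wrist":
        P=cloud(c,d,True); z=P[...,2]; print("flange z front L/M/R",[np.median(z[150:158,a:b]) for a,b in((196,206),(240,270),(300,310))], "flange sides",np.median(z[190:220,184:190]),np.median(z[190:220,316:322]))
        A=cv2.resize(q[60:300,120:392],(400,353),interpolation=2)
    else: B=cv2.resize(q[150:245,310:400],(372,353),interpolation=2)
save("w6.png",np.hstack([A,B]))
```

```text
[0.50928508 0.20065065 0.07812095] [-6.18394586 -2.11000142 14.7309354 ] [-0.3311903   0.89843979  0.0356347 ] 14.95
flange z front L/M/R [np.float64(0.07851106336174969), np.float64(0.07828824060925661), np.float64(0.07825923942471388)] flange sides 0.07826818584170554 0.07825277347243592
```

View pics/w6.png

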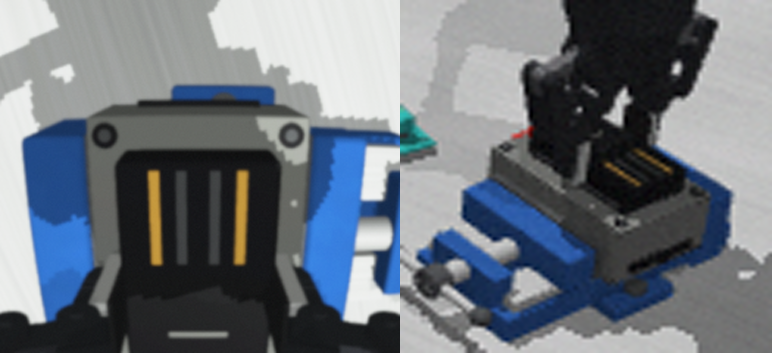

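The joint is closed: flange top reads level at about 77 mm and no gap shows. Push on the housing is about 16 N vertical including the cover's weight, 17 N in total. Holding.

Call:
{"name": "step_arm", "arguments": {"plan": [-0.5,0,0,0,0,-0.5,0,0,0,0,-0.5,0,0,0,0,-0.5,0,0,0,0,-0.5,0,0,0,0,-0.5,0,0,0,0,-0.5,0,0,0,0,-0.5,0,0,0,0,-0.5,0,0,0,0,-0.5,0,0,0,0]}}

```text
time_s: 16.05
tcp_pos: [0.5093, 0.2007, 0.0782]
tcp_rot: [0.805, 0.594, 0.0, 0.0]
contact_force: [-5.5, -1.5, 15.5]
grip_width: 0.0477
finger_force: 105.4
```

Call:
{"name": "step_arm", "arguments": {"plan": [-0.5,0,0,0,0,-0.5,0,0,0,0,-0.5,0,0,0,0,-0.5,0,0,0,0,-0.5,0,0,0,0,-0.5,0,0,0,0,-0.5,0,0,0,0,-0.5,0,0,0,0,-0.5,0,0,0,0,-0.5,0,0,0,0]}}

```text
time_s: 17.05
tcp_pos: [0.5093, 0.2007, 0.0782]
tcp_rot: [0.805, 0.594, 0.0, 0.0]
contact_force: [-5.3, -2.0, 15.2]
grip_width: 0.0478
finger_force: 105.4
```

Call:
{"name": "step_arm", "arguments": {"plan": [-0.5,0,0,0,0,-0.5,0,0,0,0,-0.5,0,0,0,0,-0.5,0,0,0,0,-0.5,0,0,0,0,-0.5,0,0,0,0,-0.5,0,0,0,0,-0.5,0,0,0,0,-0.5,0,0,0,0,-0.5,0,0,0,0]}}

```text
time_s: 18.05
tcp_pos: [0.5093, 0.2007, 0.0781]
tcp_rot: [0.805, 0.594, 0.0, 0.0]
contact_force: [-5.6, -1.5, 14.1]
grip_width: 0.0481
finger_force: 105.4
```

```bash
python3 -c "
from bench import robot
print(robot.sign_off())"
```

```text
the job is handed in; nothing more can be done
None
```

The cover is closed on the housing with the red latch above the red panel, held down for over 3 s at about 15 N on the wrist sensor (about 17 N in all on the housing, by my estimate) and still held; I handed the job in at 18 s and it returned no verdict.

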